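# Check a spacer sleeve on the tapered step gauge

## Task

Three silver-grey aluminium spacer sleeves of equal outside size lie loose on the green bench. Take the one that belongs on the yellow step of the tapered gauge (the one with the middle-sized hole), keep hold of it while you slide it down over the gauge from the top until it stops level and fully home on the yellow step, then let go and draw clear. Do not drop it onto the gauge, and leave the other two sleeves lying where they are.

Things in the scene. Friction and masses are not known exactly. Their poses are not given: they have to be found in the camera images.
- gauge: Upright round gauge fixed to the bench, 92 mm tall; origin: centre of its underside, z up its axis. From below: dark disc 90 mm wide; blue step 54 mm wide, flat top at height 27; yellow step 42 mm wide, flat top at 52; steel neck 34 mm wide to 58; steel cone with a red band, to 8 mm wide at the tip. Sleeves stop: 46 hole on blue, 36 hole on yellow (its centre then 67 up), 26 hole at red.
- sleeve36_center (a point): Centre (half-way up) of the aluminium sleeve with the middle-sized hole: upright tube 56 mm outside, 36 mm hole (wall 10 mm), 30 mm tall, about 0.12 kg, standing on the bench. z axis along the hole. This is the one for the yellow step.
- sleeve26_center (a point): Centre of the aluminium sleeve with the smallest hole: 56 mm outside, 26 mm hole (wall 15 mm), 30 mm tall. Leave it where it is.
- sleeve46_center (a point): Centre of the aluminium sleeve with the largest hole: 56 mm outside, 46 mm hole (wall 5 mm), 30 mm tall. Leave it where it is.
Things that resemble listed ones, but are neither listed nor needed, are in the scene too. Leave any orange or turquoise look-alike of the part that bears sleeve36_center alone. Of the things that look like the gauge, the larger one is meant.

How it is judged:
At the end, for the whole second after the job is handed in: The sleeve with the 36 mm hole is round the gauge, its centre within 8 mm of the gauge's axis and 62 to 72 mm above the gauge's underside (resting on the yellow step), within 10 degrees of level, at rest; the other two sleeves are within 30 mm of where they started (horizontal distance between sleeve36_center and gauge below 0.008 m and z of sleeve36_center in the frame of gauge between 0.062 and 0.072 m and angle between sleeve36_center's own z axis and vertical below 0.18 rad and linear speed of sleeve36 below 0.02 m/s and distance of each of sleeve26_center, sleeve46_center from where it was at the start of the episode below 0.03 m); the robot touches nothing.
It fails at once if the middle sleeve is let go over the gauge while its centre is more than 95 mm above the bench (dropped instead of slid down) (horizontal distance between sleeve36_center and gauge below 0.03 m and height (world z) of sleeve36_center above 0.095 m and contact force between the fingers and sleeve36 below 0.05 N).
It fails at once if one of the other two sleeves is moved more than 30 mm (distance of any of sleeve26_center, sleeve46_center from where it was at the start of the episode above 0.03 m).
It also fails if it takes over 38 s, if anything falls off the work surface, if the arm or the gripper's body presses on something with over 40 N, if the wrist force passes 120 N, or if a joint passes its speed limit or range.

## Robot

A 6-joint arm with a two-finger parallel gripper is mounted at the origin on the work surface. World frame = base frame: x ahead of the robot, y to its left, z up, the work surface at z = 0. Lengths are in m, angles in rad, forces in N, time in s.
With the tool pointing down it reaches from about 0.375 to 0.975 m from the base axis. Payload 3.8 kg.
Tool frame: the origin (TCP) lies on the centre line of the jaws, within the pads' length; the fingertips stand 14 mm ahead of it and the grasp point (between the pads) lies 5 mm behind it; z points along the fingers, y is the line along which they close (so a half turn about z gives the same grasp; the last joint's range is limited). The gripper opens to 85 mm and grips with 20 to 120 N. Pads are 22 mm wide; open, the fingers measure 114 mm over their backs; the gripper's body (76 mm by 85 mm) begins 54 mm behind the grasp point. The pads swing forward as they close: fully open they stand 13 mm farther back than shut.
Start: joints at [-1.364, 0.264, 1.604, -0, 1.274, -0.037], TCP at [0.163, -0.655, 0.245] pointing down, gripper open.
Joint ranges: [-2.63, 2.63], [-0.94, 2.18], [0.31, 2.57], [-1.31, 4.45], [0, 2.66], [-2.55, 2.55]. Speed limits (rad/s): [2.57, 2.57, 3.14, 3.14, 3.14, 3.14].

## Interface

Orientations are given as a rotation vector (axis times angle).
In Python, from workcell import bot, eyes, spot_in gives the robot as it stands.
- The arm moves only by the tool carry_out, never from a script. Its argument "series" is text: rows parted by semicolons, each of 4 numbers parted by spaces: the shift along the world's x, y, z in m, then the turn about the world's z in degrees. In form: tx ty tz roll; .... A call has 1 to 20 rows; each row shifts and turns the commanded pose from where the row before left it; what a row does not reach is not made up. A row lasts 1/8 s, in which the tool goes at most 62.5 mm and 10.7 degrees, less where a joint would pass 70% of its speed; a pose out of reach is approached as far as the arm can. A call is refused whole if a number of a shift passes 0.0625 or a number of a turn 10.7, either way. A call with a gripper value outside its range is refused whole. "jaw" is the gripper command: -1 is shut, 1 is fully open, values between are in proportion, set as the call begins (left out, the last holds). The fingers move at their own pace and stop on an object; "grip_force" is the grip in N (left out, the last holds). Time passes only in rows, so rows that do not move let the fingers close. It gives the time, the measured TCP pose, the force, the opening and the grip force at its end, in the units of the state.
- bot.read_state(): the state, without advancing time (a new reading comes with each control period).
- eyes.read_camera(name): name is "scene" or "top" or "wrist"; returns (picture, depth): 420x560x3 uint8, blue, green, red; 420x560 float32, m along the optical axis (not along the pixel's ray), 0 where there is no reading.
- eyes.get_calibration(name): a dict with "K" (3x3 intrinsics, pixels), "position" and "rotation" of the camera in the world; the wrist camera has in their place "T_tool_cam" (4x4, takes a point from camera to tool coordinates, whose origin is the TCP and whose axes are the flange's). Camera axes: x right, y down, z forward; pixel columns grow to the right and rows downward; lengths in m; the calibration is good to about 2 mm. A picture is of the moment at which its call begins: read the wrist's pose just before it. get_calibration takes no time and is no camera call.
- bot.finish_job(): hands the job in; it is judged then, once.
Trained networks look in the newest picture that a camera, given by its name, has taken for a name from the list of things; names that differ only in an ending like _2 or _b are one class to them, and where a whole thing is asked for, a point or a joint stands for the part that bears it (a point fixed in the world has none). Each returns a list of dicts, best first, with "score" (0 to 1); they miss things now and then, are a little off and sometimes report something else, mostly with a low value. They report only what shows in the picture. A call takes as long as a camera call. They do not tell look-alikes from the thing itself.
- spot_in(camera, target): "rect" ([centre column, centre row, width, height] in pixels, round what is visible of it).
The state is a dict: "time": time; "q": joint angles; "joint_vel": joint speeds; "joint_torque": joint torques, N m; "tool_pos": TCP position; "tcp_rot": TCP orientation; "wrist_force": force on the tool from outside, world axes, zero at the start; "torque": the same for the moment, N m; "width": opening from 0.0 (shut) to 1.0 (fully open); "grip_force": force on a finger pad.
Only numpy, scipy, OpenCV 4.12 (cv2) and the standard library are available. Lean on these libraries where they do the work, as an engineer would, in place of code of your own. Each camera call takes 0.05 s, during which the arm holds its last target. There are 200 camera calls.

## Working session

There is one attempt and no reset: what is moved stays moved. The work goes in short steps, Python scripts to look and compute and a tool call to move; the robot and the scene stay as the last step left them, time stands still between calls to the robot, and variables do not carry over. Pictures are saved under pics/ and viewed, at most 10 in all, crops included, and the job is handed in when it is done.

Besides the shell and the picture viewer there is one more tool, called after "Emit:" in YAML: its name, and indented under it one key for each argument. carry_out: Moves the arm, as the interface text tells. Its arguments: {"type":"object","properties":{"series":{"type":"string"},"jaw":{"type":"number"},"grip_force":{"type":"number"}},"required":["series"]}

```bash
mkdir -p pics; ls; cat > h.py <<'E'
import numpy as np, cv2
from workcell import bot, eyes, spot_in
def cloud(name, state=None):
    im,d=eyes.read_camera(name); c=eyes.get_calibration(name); K=np.array(c["K"])
    v,u=np.mgrid[:d.shape[0],:d.shape[1]]
    P=np.stack([(u-K[0,2])/K[0,0]*d,(v-K[1,2])/K[1,1]*d,d],-1)
    if name=="wrist":
        T=np.array(c["T_tool_cam"]); R=cv2.Rodrigues(np.array(state["tcp_rot"],float))[0]
        P=P@T[:3,:3].T+T[:3,3]; W=P@R.T+np.array(state["tool_pos"])
    else: W=P@np.array(c["rotation"]).reshape(3,3).T+np.array(c["position"])
    W[d==0]=np.nan
    return im,W
E
python3 - <<'E'
from h import *
ims=[]
for n in ("top","scene"):
    im,W=cloud(n); cv2.imwrite(f"pics/{n}0.png",im); np.save(f"{n}0.npy",W)
    for t in ("gauge","sleeve36_center","sleeve26_center","sleeve46_center"):
        for r in spot_in(n,t)[:5]:
            c=np.round(r["rect"]).astype(int); 
            p=W[c[1]-c[3]//2:c[1]+c[3]//2+1,c[0]-c[2]//2:c[0]+c[2]//2+1].reshape(-1,3)
            p=p[p[:,2]>0.01]
            print(n,t,round(r["score"],2),c,np.round(np.median(p,0),3) if len(p) else None, np.round(p[:,2].max(),3) if len(p) else None)
s=bot.read_state(); print({k:np.round(v,3) for k,v in s.items()})
E
```

```text
picsTraceback (most recent call last):
  File "<stdin>", line 4, in <module>
  File "h.py", line 10, in cloud
    else: W=P@np.array(c["rotation"]).reshape(3,3).T+np.array(c["position"])
              ~~~~~~~~~~~~~~~~~~~~~~~~~~~~~~~^^^^^
ValueError: cannot reshape array of size 3 into shape (3,3)
```

Rotation is a rotation vector; fixing.

```bash
sed -i 's/np.array(c\["rotation"\]).reshape(3,3).T/cv2.Rodrigues(np.array(c["rotation"],float))[0].T/' h.py
python3 - <<'E'
from h import *
for n in ("top","scene"):
    im,W=cloud(n); cv2.imwrite(f"pics/{n}0.png",im); np.save(f"{n}0.npy",W)
    for t in ("gauge","sleeve36_center","sleeve26_center","sleeve46_center"):
        for r in spot_in(n,t)[:5]:
            c=np.round(r["rect"]).astype(int); 
            p=W[c[1]-c[3]//2:c[1]+c[3]//2+1,c[0]-c[2]//2:c[0]+c[2]//2+1].reshape(-1,3)
            p=p[p[:,2]>0.01]
            print(n,t,round(r["score"],2),c,np.round(np.median(p,0),3) if len(p) else None, np.round(p[:,2].max(),3) if len(p) else None)
s=bot.read_state(); print({k:np.round(v,3) for k,v in s.items()})
print(eyes.get_calibration("wrist"))
E
```

```text
top gauge 0.88 [379 229  35  30] [ 0.511 -0.142  0.021] 0.07
top gauge 0.72 [429 189  53  45] [ 0.575 -0.255  0.016] 0.094
top sleeve36_center 0.92 [162 232  32  34] [0.563 0.266 0.029] 0.034
top sleeve36_center 0.61 [105 246  36  29] [0.549 0.371 0.029] 0.034
top sleeve36_center 0.61 [200 273  28  33] [0.477 0.199 0.03 ] 0.034
top sleeve46_center 0.63 [317 258  31  29] [ 0.473 -0.022  0.03 ] 0.035
scene gauge 0.95 [199 187  31  34] [ 0.523 -0.139  0.031] 0.062
scene gauge 0.79 [132 183  46  52] [ 0.593 -0.253  0.028] 0.091
scene sleeve36_center 0.94 [452 307  41  41] [0.558 0.374 0.027] 0.03
scene sleeve36_center 0.82 [385 286  33  39] [0.572 0.27  0.027] 0.031
scene sleeve36_center 0.72 [363 236  35  32] [0.485 0.201 0.026] 0.03
scene sleeve26_center 0.86 [246 259  29  35] [0.631 0.044 0.027] 0.031
scene sleeve46_center 0.69 [259 196  26  32] [ 0.478 -0.02   0.022] 0.03
{'time': np.float64(0.55), 'q': array([-1.364,  0.264,  1.604,  0.   ,  1.274, -0.037]), 'joint_vel': array([-0.001, -0.001,  0.   ,  0.002,  0.   ,  0.001]), 'joint_torque': array([-0.0000e+00, -5.1452e+01, -3.6735e+01,  0.0000e+00,  2.0000e-03,
        0.0000e+00]), 'tool_pos': array([ 0.163, -0.655,  0.245]), 'tcp_rot': array([3.118, 0.382, 0.   ]), 'wrist_force': array([-0.907,  0.089, -0.557]), 'torque': array([-0.05 ,  0.045,  0.045]), 'grip_force': np.float64(0.0), 'width': np.float64(1.003)}
{'K': array([[369.30270354,   0.        , 275.62720411],
       [  0.        , 369.30270354, 212.11955005],
       [  0.        ,   0.        ,   1.        ]]), 'T_tool_cam': array([[-7.62142551e-04, -9.45239563e-01, -3.26376451e-01,
         8.47543004e-02],
       [ 9.99999709e-01, -7.30386198e-04, -2.19845515e-04,
         8.35879008e-04],
       [-3.05741765e-05, -3.26376524e-01,  9.45239845e-01,
        -1.27776457e-01],
       [ 0.00000000e+00,  0.00000000e+00,  0.00000000e+00,
         1.00000000e+00]])}
```

View pics/top0.png

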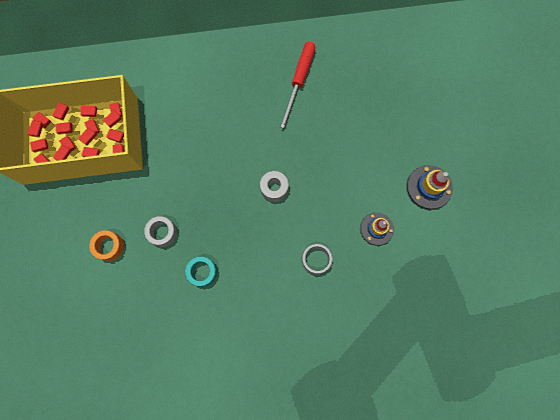

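View pics/scene0.png

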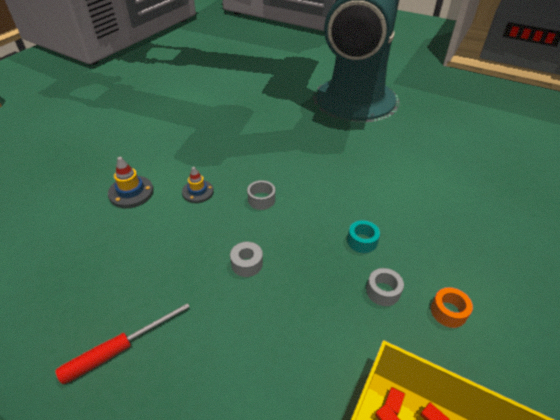

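The top picture shows the silver sleeves at (160,231) with the middle hole, (274,186) with the small hole and (317,259) with the large hole. The orange one at (105,246) and the turquoise one at (200,272) are look-alikes. The larger gauge is at (430,187). I'll fly over the gauge first, turning the jaws to close along x, and measure it from the wrist camera.

Emit:
carry_out:
  series: "0.02 0.02 0 4; 0.04 0.04 0 8; 0.04 0.04 0 8; 0.04 0.04 0 8; 0.04 0.04 0 8; 0.04 0.04 0 8; 0.04 0.04 0 8; 0.04 0.04 0 8; 0.04 0.04 0 8; 0.04 0.04 0 6; 0.04 0.03 0 2; 0.01 0.01 0 0; 0 0 0 0; 0 0 0 0"
  jaw: 1

```text
time: 2.3
tool_pos: [0.5919, -0.2355, 0.2452]
tcp_rot: [-2.222, -2.22, 0.001]
wrist_force: [-0.4, 0.1, 0.3]
width: 1.0
grip_force: 0.0
```

```bash
cat >> h.py <<'E'
from scipy.optimize import least_squares
def circ(p,r=None):
    # robust circle fit of edge/outline points
    f=lambda a: np.hypot(p[:,0]-a[0],p[:,1]-a[1])-(a[2] if r is None else r)
    x0=[*p[:,:2].mean(0)]+([0.02] if r is None else [])
    return least_squares(f,x0,loss="soft_l1",f_scale=0.001).x
def outline(mask,W):
    """Largest blob's outer contour as an ellipse centre/size in the plane"""
    cs,_=cv2.findContours(mask.astype(np.uint8),cv2.RETR_EXTERNAL,cv2.CHAIN_APPROX_NONE)
    return max(cs,key=cv2.contourArea)
def topring(W,c,zlo,zhi,rad):
    m=(W[...,2]>zlo)&(W[...,2]<zhi)&(np.hypot(W[...,0]-c[0],W[...,1]-c[1])<rad)
    return m
E
python3 - <<'E'
from h import *
s=bot.read_state(); im,W=cloud("wrist",s); cv2.imwrite("pics/w1.png",im); np.save("w1.npy",W)
print({k:np.round(s[k],3) for k in("tool_pos","tcp_rot","wrist_force","q")})
g=np.array([0.58,-0.257])
print("bench z",np.nanmedian(W[...,2]))
for lo,hi in((.004,.020),(.022,.032),(.048,.055),(.06,.07),(.07,.08),(.08,.089),(.089,.1)):
    p=W[topring(W,g,lo,hi,.07)]
    if len(p)>5:
        h=cv2.convexHull(p[:,:2].astype(np.float32)); c,r=cv2.minEnclosingCircle(h)
        print(lo,hi,len(p),np.round(p.mean(0),4),"mec",np.round(c,4),round(r,4))
E
```

```text
{'tool_pos': array([ 0.592, -0.236,  0.245]), 'tcp_rot': array([-2.222e+00, -2.220e+00,  1.000e-03]), 'wrist_force': array([-0.352,  0.087,  0.334]), 'q': array([-4.170e-01,  1.930e-01,  1.690e+00, -1.000e-03,  1.259e+00,
       -4.160e-01])}
bench z -0.0005109438985365922
0.004 0.02 3296 [ 0.5838 -0.2584  0.0114] mec [ 0.5834 -0.2662] 0.045
0.022 0.032 659 [ 0.5843 -0.2533  0.0264] mec [ 0.5833 -0.2661] 0.027
0.048 0.055 502 [ 0.5838 -0.2601  0.0513] mec [ 0.583  -0.2664] 0.0215
0.06 0.07 336 [ 0.5841 -0.2585  0.065 ] mec [ 0.5833 -0.2662] 0.016
0.07 0.08 300 [ 0.5836 -0.2611  0.0747] mec [ 0.5835 -0.266 ] 0.0125
0.08 0.089 174 [ 0.5837 -0.2628  0.0844] mec [ 0.5833 -0.2659] 0.0085
0.089 0.1 94 [ 0.5833 -0.2656  0.091 ] mec [ 0.5832 -0.2661] 0.0048
```

View pics/w1.png

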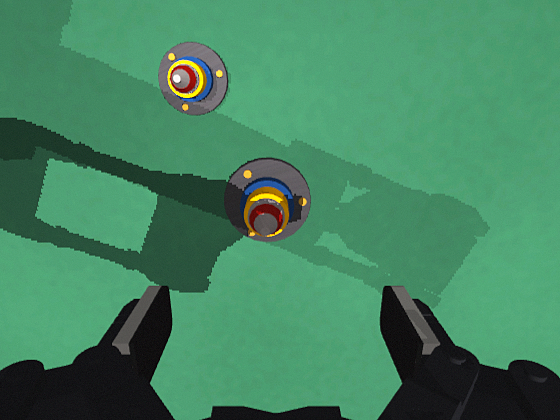

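The wrist picture shows the large gauge at about (266,205), with its axis at (0.583, -0.266). Next, over to the sleeve.

Emit:
carry_out:
  series: "0 0.02 0 0; -0.003 0.04 0 0; -0.003 0.05 0 0; -0.003 0.05 0 0; -0.003 0.05 0 0; -0.003 0.05 0 0; -0.003 0.05 0 0; -0.003 0.05 0 0; -0.003 0.05 0 0; -0.003 0.05 0 0; 0 0.04 0 0; 0 0.02 0 0; 0 0 0 0; 0 0 0 0"

```text
time: 4.1
tool_pos: [0.5659, 0.2836, 0.2452]
tcp_rot: [2.223, 2.22, -0.001]
wrist_force: [-0.8, 0.1, -1.0]
width: 0.999
grip_force: 0.0
```

```bash
python3 - <<'E'
from h import *
s=bot.read_state(); im,W=cloud("wrist",s); cv2.imwrite("pics/w2.png",im)
print({k:np.round(s[k],4) for k in("tool_pos","tcp_rot","wrist_force","q")})
for t in ("sleeve36_center",):
    for r in spot_in("wrist",t): print(r)
hsv=cv2.cvtColor(im,cv2.COLOR_BGR2HSV)
m=((W[...,2]>.027)&(W[...,2]<.036)&(W[...,0]>.4)).astype(np.uint8)
n,l,st,_=cv2.connectedComponentsWithStats(m)
for i in range(1,n):
    if st[i,4]<100: continue
    p=W[l==i]; c,r=cv2.minEnclosingCircle(p[:,:2].astype(np.float32))
    q=np.hypot(p[:,0]-c[0],p[:,1]-c[1])
    print(st[i],np.round(c,4),round(r,4),"inner r",np.round(np.percentile(q,2),4),"z",np.median(p[:,2]).round(4),"bgr",np.median(im[l==i],0))
E
```

```text
{'tool_pos': array([0.5659, 0.2836, 0.2452]), 'tcp_rot': array([ 2.2227e+00,  2.2195e+00, -1.4000e-03]), 'wrist_force': array([-0.8247,  0.1076, -0.9858]), 'q': array([ 4.2560e-01,  1.8590e-01,  1.6987e+00, -8.0000e-04,  1.2577e+00,
        4.2730e-01])}
{'rect': [256.2, 78.4, 64.0, 70.0], 'score': 0.84}
{'rect': [190.5, 250.9, 56.8, 59.4], 'score': 0.8}
{'rect': [272.9, 188.6, 58.1, 60.1], 'score': 0.72}
[418   0  24 162 663] [0.7006 0.3657] 0.0668 inner r 0.0019 z 0.0316 bgr [  0. 102. 137.]
[539   0  21  12 120] [0.7929 0.4277] 0.0087 inner r 0.0038 z 0.032 bgr [  6.5   9.  107. ]
[ 226   43   64   67 1926] [0.5508 0.3731] 0.0279 inner r 0.018 z 0.0292 bgr [  0. 179. 255.]
[477  98  25  39 216] [0.7643 0.3386] 0.0171 inner r 0.0083 z 0.0321 bgr [  6.  10. 118.]
[455 156 105   3 167] [0.7816 0.3027] 0.0489 inner r 0.0009 z 0.0314 bgr [  0. 123. 162.]
[ 245  164   57   55 1427] [0.5642 0.269 ] 0.0278 inner r 0.0181 z 0.0291 bgr [229. 231. 234.]
[ 162  232   55   49 1214] [0.4772 0.1995] 0.0281 inner r 0.0181 z 0.029 bgr [115. 123.   0.]
[ 302  359   47   39 1133] [0.6236 0.0405] 0.0286 inner r 0.0131 z 0.0292 bgr [224. 225. 228.]
[176 401  38  19 183] [ 0.467  -0.0101] 0.0253 inner r 0.0127 z 0.0288 bgr [184. 186. 187.]
```

View pics/w2.png

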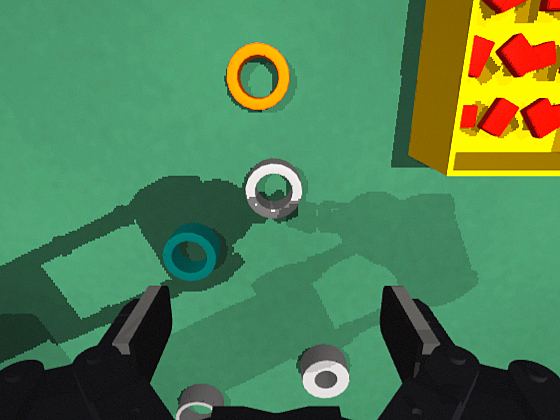

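The picture shows the silver sleeve with the 36 hole at (273,189), in the world at (0.5642, 0.2690). I'll line up and go down to TCP z ≈ 0.020.

Emit:
carry_out:
  series: "-0.0015 -0.0145 -0.02 0; 0 0 -0.04 0; 0 0 -0.04 0; 0 0 -0.04 0; 0 0 -0.04 0; 0 0 -0.025 0; 0 0 -0.015 0; 0 0 -0.005 0; 0 0 0 0; 0 0 0 0"

```text
time: 5.45
tool_pos: [0.5655, 0.2709, 0.0217]
tcp_rot: [2.221, 2.22, 0.004]
wrist_force: [0.9, 0.8, -0.2]
width: 1.001
grip_force: 0.0
```

Emit:
carry_out:
  series: "0 0 0 0; 0 0 0 0; 0 0 0 0; 0 0 0 0; 0 0 0 0; 0 0 0 0; 0 0 0 0; 0 0 0 0"
  jaw: -1
  grip_force: 45

```text
time: 6.45
tool_pos: [0.5652, 0.2709, 0.0216]
tcp_rot: [2.222, 2.22, 0.003]
wrist_force: [-1.3, -0.0, 6.4]
width: 0.637
grip_force: 48.0
```

Emit:
carry_out:
  series: "0 0 0.01 0; 0 0 0.03 0; 0 0 0.04 0; 0 0 0.04 0; 0 0 0.03 0; 0 0 0 0"

```text
time: 7.2
tool_pos: [0.5664, 0.2713, 0.1738]
tcp_rot: [2.22, 2.219, 0.01]
wrist_force: [0.1, 0.6, -1.5]
width: 0.641
grip_force: 47.8
```

Emit:
carry_out:
  series: "0 -0.02 0 0; 0.002 -0.035 0 0; 0.002 -0.045 0 0; 0.002 -0.045 0 0; 0.002 -0.045 0 0; 0.002 -0.045 0 0; 0.002 -0.045 0 0; 0.002 -0.045 0 0; 0.002 -0.045 0 0; 0.002 -0.045 0 0; 0.002 -0.045 0 0; 0 -0.035 0 0; 0 -0.02 0 0; 0 -0.01 0 0; 0 0 0 0; 0 0 0 0"

```text
time: 9.2
tool_pos: [0.5844, -0.2534, 0.1701]
tcp_rot: [-2.22, -2.221, -0.0]
wrist_force: [0.2, 0.9, -1.2]
width: 0.637
grip_force: 47.8
```

```bash
cat > look.py <<'E'
from h import *; import sys
s=bot.read_state(); im,W=cloud("wrist",s); cv2.imwrite(f"pics/{sys.argv[1]}.png",im)
print({k:np.round(s[k],4) for k in("time","tool_pos","tcp_rot","wrist_force","width","grip_force")})
R=cv2.Rodrigues(np.array(s["tcp_rot"],float))[0]
t=s["tool_pos"]; D=W-t
hsv=cv2.cvtColor(im,cv2.COLOR_BGR2HSV)
# sleeve: top surface near TCP, bright
m=(abs(D[...,0])<.029)&(abs(D[...,1])<.04)&(D[...,2]>0.0)&(D[...,2]<.014)&(hsv[...,2]>60)
print("rows/cols",np.argwhere(m).min(0) if m.any() else None,np.argwhere(m).max(0) if m.any() else None)
p=W[m]; print("n",len(p),"rel mean",np.round((p-t).mean(0),4))
c,r=cv2.minEnclosingCircle(p[:,:2].astype(np.float32)); print("mec rel",np.round(c-t[:2],4),"abs",np.round(c,4),r)
A=np.c_[p[:,:2]-t[:2],np.ones(len(p))]; k=np.linalg.lstsq(A,p[:,2]-t[2],rcond=None)[0]; print("plane",np.round(k,4))
g=(W[...,2]>.0895)&(W[...,2]<.096)&(np.hypot(W[...,0]-.583,W[...,1]+.266)<.02)
if g.any(): print("tip",np.round(W[g].mean(0),4),g.sum())
E
python3 look.py w3
```

```text
{'time': np.float64(9.2), 'tool_pos': array([ 0.5844, -0.2534,  0.1701]), 'tcp_rot': array([-2.2204e+00, -2.2214e+00, -3.0000e-04]), 'wrist_force': array([ 0.2089,  0.8542, -1.1989]), 'width': np.float64(0.6366), 'grip_force': np.float64(47.7511)}
rows/cols [245 194] [376 348]
n 10015 rel mean [0.0004 0.0008 0.0066]
mec rel [-0.0005 -0.0007] abs [ 0.5839 -0.2541] 0.030543459579348564
plane [-0.0004 -0.0028  0.0066]
```

View pics/w3.png

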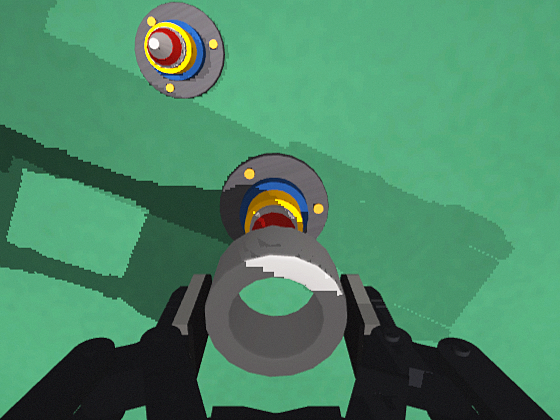

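The picture shows the sleeve held level at (277,315), with the gauge behind it at (275,215). I'll tighten the centre fit using the top face only.

```bash
cat > fit.py <<'E'
from h import *
s=bot.read_state(); im,W=cloud("wrist",s); t=s["tool_pos"]; D=W-t
m=((np.hypot(D[...,0],D[...,1]+.001)<.0305)&(abs(D[...,2]-.0066)<.0025)).astype(np.uint8)
n,l,st,_=cv2.connectedComponentsWithStats(m); m=(l==1+np.argmax(st[1:,4])).astype(np.uint8)
cs,hi=cv2.findContours(m,cv2.RETR_CCOMP,cv2.CHAIN_APPROX_NONE)
for c in cs:
    if len(c)<100: continue
    q=D[c[:,0,1],c[:,0,0]]; q=q[~np.isnan(q[:,0])]; print(len(c),np.round(circ(q),4))
print("TCP",np.round(t,4),"z",np.median(D[m>0][:,2]))
E
python3 fit.py
```

```text
495 [ 0.0005 -0.0013  0.0276]
261 [ 0.0005 -0.0013  0.018 ]
TCP [ 0.5845 -0.2533  0.1702] z 0.007385550828086923
```

Emit:
carry_out:
  series: "-0.0017 -0.0116 0 0; 0 0 -0.015 0; 0 0 -0.02 0; 0 0 -0.01 0; 0 0 0 0; 0 0 0 0; 0 0 0 0"

```text
time: 10.18
tool_pos: [0.5833, -0.2664, 0.1262]
tcp_rot: [2.221, 2.22, 0.001]
wrist_force: [-0.0, 0.5, -0.8]
width: 0.637
grip_force: 47.8
```

```bash
python3 fit.py; python3 look.py w4
```

```text
472 [ 0.0005 -0.0014  0.0276]
260 [ 0.0005 -0.0014  0.018 ]
TCP [ 0.5833 -0.2664  0.1262] z 0.007397797819140656
{'time': np.float64(10.225), 'tool_pos': array([ 0.5833, -0.2664,  0.1262]), 'tcp_rot': array([2.2209e+00, 2.2198e+00, 8.0000e-04]), 'wrist_force': array([-0.1184,  0.4159, -1.0783]), 'width': np.float64(0.6365), 'grip_force': np.float64(47.7505)}
rows/cols [246 193] [376 348]
n 10010 rel mean [0.0004 0.0008 0.0066]
mec rel [-0.0005 -0.0009] abs [ 0.5829 -0.2673] 0.030887683853507042
plane [ 0.0006 -0.0043  0.0066]
```

View pics/w4.png

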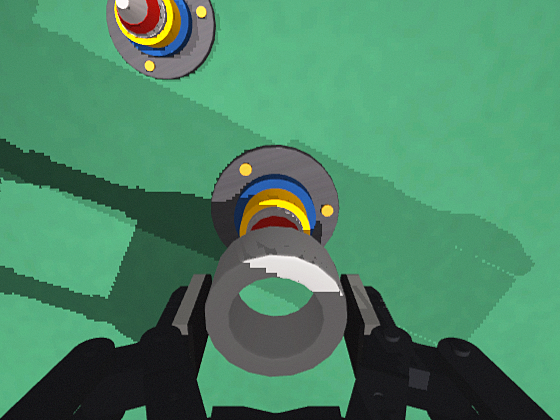

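Sleeve above the tip at (277,315), about 1.6 mm off in y. I'll correct that and lower partway so the tip enters the hole.

Emit:
carry_out:
  series: "-0.0005 0.0016 0 0; 0 0 -0.01 0; 0 0 -0.01 0; 0 0 -0.006 0; 0 0 0 0; 0 0 0 0"

```text
time: 11.02
tool_pos: [0.5824, -0.2646, 0.0993]
tcp_rot: [2.222, 2.221, 0.0]
wrist_force: [0.0, -0.1, -1.2]
width: 0.635
grip_force: 47.8
```

```bash
python3 fit.py; python3 - <<'E'
from h import *
s=bot.read_state(); im,W=cloud("wrist",s); cv2.imwrite("pics/w5.png",im)
for lo,hi in((.086,.089),(.089,.095)):
    p=W[topring(W,(.5833,-.2662),lo,hi,.013)]
    if len(p)>5:
        c,r=cv2.minEnclosingCircle(p[:,:2].astype(np.float32)); print(lo,len(p),np.round(c,4),round(r,4))
E
```

```text
488 [ 0.0005 -0.0013  0.0276]
259 [ 0.0005 -0.0014  0.018 ]
TCP [ 0.5824 -0.2646  0.0993] z 0.007384589741872102
0.086 182 [ 0.5833 -0.2662] 0.006
0.089 346 [ 0.5833 -0.266 ] 0.0049
```

View pics/w5.png

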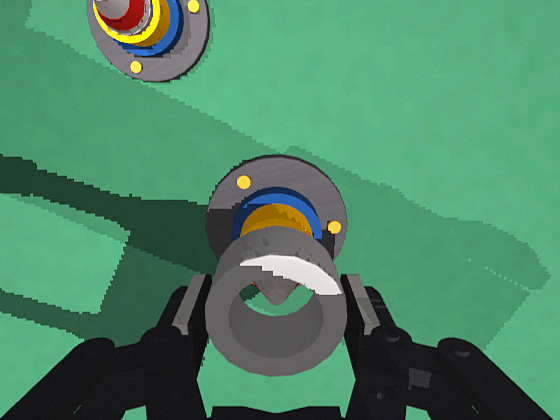

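The tip shows in the hole at (280,295) and the offset is under 0.5 mm. Continuing down slowly.

Emit:
carry_out:
  series: "0.0004 0 -0.005 0; 0 0 -0.005 0; 0 0 -0.004 0; 0 0 -0.004 0; 0 0 0 0; 0 0 0 0"

```text
time: 11.88
tool_pos: [0.5827, -0.2646, 0.0813]
tcp_rot: [2.222, 2.221, 0.0]
wrist_force: [-0.0, 0.1, -0.4]
width: 0.633
grip_force: 47.8
```

Emit:
carry_out:
  series: "0 0 -0.002 0; 0 0 -0.002 0; 0 0 -0.0015 0; 0 0 -0.001 0; 0 0 0 0; 0 0 0 0"

```text
time: 12.62
tool_pos: [0.5826, -0.2646, 0.0748]
tcp_rot: [-2.222, -2.221, 0.0]
wrist_force: [-0.5, -0.3, -1.3]
width: 0.64
grip_force: 47.8
```

```bash
python3 fit.py; python3 look.py w6
```

```text
490 [ 0.0005 -0.0013  0.0276]
260 [ 0.0005 -0.0013  0.018 ]
TCP [ 0.5826 -0.2646  0.0748] z 0.007378069596464656
{'time': np.float64(12.675), 'tool_pos': array([ 0.5827, -0.2646,  0.0749]), 'tcp_rot': array([2.2220e+00, 2.2207e+00, 1.0000e-04]), 'wrist_force': array([-0.1822, -0.0935, -0.7458]), 'width': np.float64(0.636), 'grip_force': np.float64(47.7525)}
rows/cols [245 194] [376 348]
n 11557 rel mean [0.0005 0.0012 0.0066]
mec rel [-0.0005 -0.0007] abs [ 0.5822 -0.2652] 0.030752094462513924
plane [-0.0004 -0.006   0.0066]
tip [ 0.5833 -0.2653  0.0909] 448
```

Emit:
carry_out:
  series: "0 0 -0.0005 0; 0 0 -0.0005 0; 0 0 0 0; 0 0 0 0"

```text
time: 13.22
tool_pos: [0.5826, -0.2645, 0.0737]
tcp_rot: [-2.222, -2.221, 0.0]
wrist_force: [0.4, -0.3, -0.9]
width: 0.633
grip_force: 47.8
```

Emit:
carry_out:
  series: "0 0 -0.0005 0; 0 0 -0.0005 0; 0 0 0 0; 0 0 0 0"

```text
time: 13.72
tool_pos: [0.5827, -0.2646, 0.0735]
tcp_rot: [2.222, 2.221, 0.0]
wrist_force: [-2.2, 1.6, 6.0]
width: 0.636
grip_force: 48.3
```

The force shows contact at home: by the grip geometry the sleeve centre is 66.9 mm up. Releasing.

Emit:
carry_out:
  series: "0 0 0 0; 0 0 0 0; 0 0 0 0; 0 0 0 0; 0 0 0 0; 0 0 0 0"
  jaw: 1

```text
time: 14.48
tool_pos: [0.5827, -0.2645, 0.0728]
tcp_rot: [2.222, 2.221, 0.0]
wrist_force: [0.3, -0.2, 0.3]
width: 0.998
grip_force: 0.0
```

Emit:
carry_out:
  series: "0 0 0.005 0; 0 0 0.01 0; 0 0 0.02 0; 0 0 0.03 0; 0 0 0.04 0; 0 0 0.04 0; 0 0.02 0.03 0; 0 0.02 0 0; 0 0 0 0; 0 0 0 0"

```text
time: 15.72
tool_pos: [0.5818, -0.2242, 0.2462]
tcp_rot: [-2.22, -2.22, 0.002]
wrist_force: [-0.4, 0.4, -0.6]
width: 0.998
grip_force: 0.0
```

```bash
python3 - <<'E'
from h import *
s=bot.read_state(); im,W=cloud("wrist",s); cv2.imwrite("pics/w7.png",im)
print({k:np.round(s[k],4) for k in("time","tool_pos","wrist_force","width")})
p=W[topring(W,(.5833,-.2662),.078,.0865,.035)]; p=p[np.hypot(p[:,0]-.5833,p[:,1]+.2662)>.014]
c,r=cv2.minEnclosingCircle(p[:,:2].astype(np.float32)); A=np.c_[p[:,:2]-c,np.ones(len(p))]
print(np.round(c,4),r,"plane",np.round(np.linalg.lstsq(A,p[:,2],rcond=None)[0],4))
E
```

```text
{'time': np.float64(15.725), 'tool_pos': array([ 0.5818, -0.2242,  0.2462]), 'wrist_force': array([-0.4078,  0.3903, -0.5697]), 'width': np.float64(0.9982)}
[ 0.5833 -0.2665] 0.028163183480501175 plane [-0.0013 -0.0017  0.081 ]
```

View pics/w7.png

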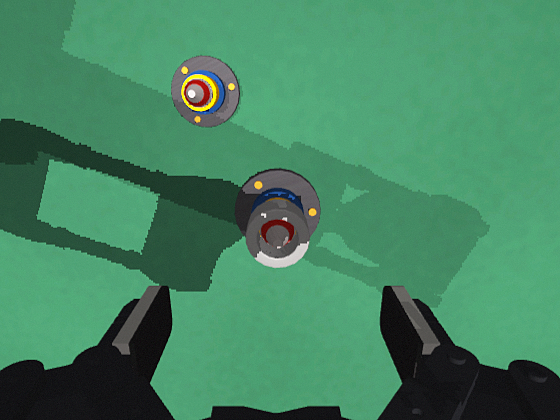

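The sleeve sits level and centred on the gauge at (277,238). Its top face is at 81 mm, matching the 82 mm home height within calibration, and the gripper is clear. Handing in.

```bash
python3 -c "
from workcell import bot
print(bot.finish_job())"
```

```text
the job is handed in; nothing more can be done
None
```

The 36 mm sleeve is level and fully home on the yellow step, released with the gripper clear at about 16 s of the 38 s; I never moved the other two sleeves, and the job is handed in (no verdict was returned).

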